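# Pack the windowsill crate and hang its tag

### The job

Lift the bamboo spoon off the divided crate and lay it flat on the middle of the dark wooden spoon rest, and stand every tin of the tower and every swing-lid jar upright on the crate's floor, one to a cell, in any cells. Only when all of that is done, hang the folded green tag astride the brass carrying bar at the crate's end, to show that it is packed. Leave the cup, bottle and timer where they are, and let go of everything at the end.

Things in the scene. Friction and masses are not known exactly. Their poses are not given: they have to be found in the camera images.
- crate: fixed pale wooden crate, 194 x 286 mm (its x, y), walls and dividers 28 mm high and 5 mm thick, floor 5 mm thick, 2 x 3 cells; origin at the centre of its underside, y along its length towards the carrying bar
- cell0 (a point): centre of the inner floor of one of the crate's six cells (right pair, near side at yaw 0), 5 mm above the crate's underside; the cell is about 89 mm square
- cell1 (a point): centre of the inner floor of one of the crate's six cells (right pair, far side at yaw 0), 5 mm above the crate's underside; the cell is about 89 mm square
- cell2 (a point): centre of the inner floor of one of the crate's six cells (middle pair, near side at yaw 0), 5 mm above the crate's underside; the cell is about 89 mm square
- cell3 (a point): centre of the inner floor of one of the crate's six cells (middle pair, far side at yaw 0), 5 mm above the crate's underside; the cell is about 89 mm square
- cell4 (a point): centre of the inner floor of one of the crate's six cells (bar-end pair, near side at yaw 0), 5 mm above the crate's underside; the cell is about 89 mm square
- cell5 (a point): centre of the inner floor of one of the crate's six cells (bar-end pair, far side at yaw 0), 5 mm above the crate's underside; the cell is about 89 mm square
- bar_mid (a point): middle of the crate's brass carrying bar: a horizontal round bar 14 mm thick, its axis 85 mm above the sill and 52 mm outside the crate's +y end wall, running along the crate's x; 146 mm clear between two posts 14 mm square and 92 mm high; this frame's axes are the crate's
- tin1: blue round tin with brass press lid, 60 mm across, 46 mm high, the bottom of the tower; origin at the centre of its underside, z up its axis
- tin2: red round tin with brass press lid, 60 mm across, 46 mm high, stacked on the blue tin; origin at the centre of its underside, z up its axis
- tin3: white round tin with brass press lid, 60 mm across, 46 mm high, stacked on the red tin; origin at the centre of its underside, z up its axis. May be absent
- jar1: a swing-lid glass jar: an upright cylinder 56 mm across and 84 mm high (white lid, orange seal and wire clip included), terracotta-brown contents; origin at the centre of its underside, z up its axis. May be absent
- jar2: a swing-lid glass jar: an upright cylinder 56 mm across and 84 mm high (white lid, orange seal and wire clip included), green contents; origin at the centre of its underside, z up its axis. May be absent
- jar3: a swing-lid glass jar: an upright cylinder 56 mm across and 84 mm high (white lid, orange seal and wire clip included), cork-brown contents; origin at the centre of its underside, z up its axis. May be absent
- tag: folded green tag: A-shaped saddle 64 mm long (its x) on two splayed legs 4 mm thick, with steel foot strips, inside 24 mm apart at the fold and 41 mm at the feet, 53 mm over the feet (its y); roof 4 mm thick, underside 53.5 mm above the feet; on it a pale wooden grip fin 46 mm long (x), 10 mm thick (y), 26 mm high, top 83.5 mm above the feet; origin midway between the feet at their underside
- tag_fold (a point): centre of the underside of the tag's roof, which rests on the bar when hung; axes as the tag's
- spoon: bamboo spoon lying flat along its x, 205 mm long from x = -115 to +90 mm; handle 18 mm wide and 14 mm thick, bowl end (x from 30 mm) 42 mm wide and 10 mm thick; origin at the underside of the handle, near its balance point; at first it lies along the crate across the tops of its dividers, 28 mm above the sill
- rest: fixed dark wooden spoon rest, a block 250 x 90 mm (its x, y) and 30 mm high; origin at the centre of its underside
- cup: yellow ceramic cup, 72 mm across, 85 mm high, bystander; origin at the centre of its underside
- bottle: green glass bottle with swing stopper, 66 mm across, 204 mm high, bystander; origin at the centre of its underside
- timer: red and white kitchen timer, 66 mm across, 60 mm high, bystander; origin at the centre of its underside

How it is judged:
On the way, in this order (a step that is already met when the one before it is completed fails the run):
1. the spoon lies on its rest and every tin and jar stands upright in a cell of its own, the tag not yet on the bar (x of spoon in the frame of rest between -0.06 and 0.06 m and y of spoon in the frame of rest between -0.035 and 0.035 m and z of spoon in the frame of rest between 0.022 and 0.04 m and angle between spoon's own z axis and vertical below 0.15 rad and (distance between tin1 and cell0 below 0.028 m or distance between tin1 and cell1 below 0.028 m or distance between tin1 and cell2 below 0.028 m or distance between tin1 and cell3 below 0.028 m or distance between tin1 and cell4 below 0.028 m or distance between tin1 and cell5 below 0.028 m) and angle between each of tin1, tin2, tin3, jar1, jar2, jar3's own z axis and vertical below 0.12 rad and (distance between tin2 and cell0 below 0.028 m or distance between tin2 and cell1 below 0.028 m or distance between tin2 and cell2 below 0.028 m or distance between tin2 and cell3 below 0.028 m or distance between tin2 and cell4 below 0.028 m or distance between tin2 and cell5 below 0.028 m) and (distance between tin3 and cell0 below 0.028 m or distance between tin3 and cell1 below 0.028 m or distance between tin3 and cell2 below 0.028 m or distance between tin3 and cell3 below 0.028 m or distance between tin3 and cell4 below 0.028 m or distance between tin3 and cell5 below 0.028 m) and (distance between jar1 and cell0 below 0.028 m or distance between jar1 and cell1 below 0.028 m or distance between jar1 and cell2 below 0.028 m or distance between jar1 and cell3 below 0.028 m or distance between jar1 and cell4 below 0.028 m or distance between jar1 and cell5 below 0.028 m) and (distance between jar2 and cell0 below 0.028 m or distance between jar2 and cell1 below 0.028 m or distance between jar2 and cell2 below 0.028 m or distance between jar2 and cell3 below 0.028 m or distance between jar2 and cell4 below 0.028 m or distance between jar2 and cell5 below 0.028 m) and (distance between jar3 and cell0 below 0.028 m or distance between jar3 and cell1 below 0.028 m or distance between jar3 and cell2 below 0.028 m or distance between jar3 and cell3 below 0.028 m or distance between jar3 and cell4 below 0.028 m or distance between jar3 and cell5 below 0.028 m) and distance between tag_fold and bar_mid above 0.05 m), for 0.2 s.
2. the tag sits astride the carrying bar (x of tag_fold in the frame of bar_mid between -0.06 and 0.06 m and y of tag_fold in the frame of bar_mid between -0.012 and 0.012 m and z of tag_fold in the frame of bar_mid between 0.002 and 0.014 m and angle between tag's own z axis and vertical below 0.35 rad), for 0.2 s.
At the end, for the whole second after the job is handed in: Spoon flat on the rest (within 60 mm along, 35 mm across of its middle); every tin and jar present upright (0.12 rad) with its foot within 28 mm of a cell floor centre; tag roof on the bar between the posts (fold 2-14 mm above bar axis, within 12 mm across, tilt under 0.35 rad); all at rest (all of step 2 and x of spoon in the frame of rest between -0.06 and 0.06 m and y of spoon in the frame of rest between -0.035 and 0.035 m and z of spoon in the frame of rest between 0.022 and 0.04 m and angle between spoon's own z axis and vertical below 0.15 rad and (distance between tin1 and cell0 below 0.028 m or distance between tin1 and cell1 below 0.028 m or distance between tin1 and cell2 below 0.028 m or distance between tin1 and cell3 below 0.028 m or distance between tin1 and cell4 below 0.028 m or distance between tin1 and cell5 below 0.028 m) and angle between each of tin1, tin2, tin3, jar1, jar2, jar3's own z axis and vertical below 0.12 rad and (distance between tin2 and cell0 below 0.028 m or distance between tin2 and cell1 below 0.028 m or distance between tin2 and cell2 below 0.028 m or distance between tin2 and cell3 below 0.028 m or distance between tin2 and cell4 below 0.028 m or distance between tin2 and cell5 below 0.028 m) and (distance between tin3 and cell0 below 0.028 m or distance between tin3 and cell1 below 0.028 m or distance between tin3 and cell2 below 0.028 m or distance between tin3 and cell3 below 0.028 m or distance between tin3 and cell4 below 0.028 m or distance between tin3 and cell5 below 0.028 m) and (distance between jar1 and cell0 below 0.028 m or distance between jar1 and cell1 below 0.028 m or distance between jar1 and cell2 below 0.028 m or distance between jar1 and cell3 below 0.028 m or distance between jar1 and cell4 below 0.028 m or distance between jar1 and cell5 below 0.028 m) and (distance between jar2 and cell0 below 0.028 m or distance between jar2 and cell1 below 0.028 m or distance between jar2 and cell2 below 0.028 m or distance between jar2 and cell3 below 0.028 m or distance between jar2 and cell4 below 0.028 m or distance between jar2 and cell5 below 0.028 m) and (distance between jar3 and cell0 below 0.028 m or distance between jar3 and cell1 below 0.028 m or distance between jar3 and cell2 below 0.028 m or distance between jar3 and cell3 below 0.028 m or distance between jar3 and cell4 below 0.028 m or distance between jar3 and cell5 below 0.028 m) and linear speed of each of tin1, tin2, tin3, jar1, jar2, jar3, tag, spoon below 0.03 m/s); the robot touches nothing.
It fails at once if the cup is moved more than 40 mm or tipped (distance of cup from where it was at the start of the episode above 0.04 m or angle between cup's own z axis and vertical above 0.5 rad).
It fails at once if the bottle is moved more than 40 mm or tipped (distance of bottle from where it was at the start of the episode above 0.04 m or angle between bottle's own z axis and vertical above 0.5 rad).
It fails at once if the timer is moved more than 40 mm or tipped (distance of timer from where it was at the start of the episode above 0.04 m or angle between timer's own z axis and vertical above 0.5 rad).
Of tin3, jar1, jar2, jar3 only 2 to 4 are there at a start; the rules pass over those that are not, and their reading is None.
At some moment in a run one of jar1, jar2, jar3, tag may be knocked a few centimetres aside while the robot is not near it.
It also fails if it takes over 210 s, if anything falls off the work surface, if the arm or the gripper's body presses on something with over 40 N, if the wrist force passes 120 N, or if a joint passes its speed limit or range.

### The arm

A 7-joint arm with a two-finger parallel gripper is mounted at the origin on the work surface. World frame = base frame: x ahead of the robot, y to its left, z up, the work surface at z = 0. Lengths are in m, angles in rad, forces in N, time in s.
With the tool pointing down it reaches from about 0.4 to 0.875 m from the base axis. Payload 19.3 kg.
Tool frame: the origin (TCP) lies between the finger pads; the fingertips stand 17 mm ahead of it and the grasp point (between the pads) lies 2 mm behind it; z points along the fingers, y is the line along which they close (so a half turn about z gives the same grasp; the last joint's range is limited). The gripper opens to 85 mm and grips with 20 to 120 N. Pads are 22 mm wide; open, the fingers measure 114 mm over their backs; the gripper's body (76 mm by 85 mm) begins 54 mm behind the grasp point. The pads swing forward as they close: fully open they stand 13 mm farther back than shut.
Start: joints at [-0.07, 0.521, -0.036, 1.599, 0.021, 1.021, -0.113], TCP at [0.625, -0, 0.248] pointing down, gripper open.
Joint ranges: [-2.91, 2.91], [-0.3, 2.13], [-1.5, 1.42], [0.17, 2.43], [-1.26, 4.41], [0.16, 1.93], [-2.52, 2.52]. Speed limits (rad/s): [1.89, 1.89, 2.39, 2.39, 3.01, 3.01, 3.01].

### API

Orientations are given as [roll, pitch, yaw] about the fixed x, y, z axes, in that order (R = Rz(yaw) Ry(pitch) Rx(roll)).
In Python, from workcell import bot gives the robot as it stands.
- The arm moves only by the shell command python3 -m inch 'ROWS' [FORCE]. ROWS is JSON, a list of rows, each a list of 7 numbers: the shift along the tool's x, y, z in units of 200 mm (1.0 is 200 mm), then the turn, a rotation vector about the tool's x, y, z in units of 90 degrees (1.0 is 90 degrees), then the opening, from 0 (shut) to 1 (fully open). In form: [[x, y, z, rx, ry, rz, grip], ...]. A call has 1 to 20 rows; each row is the pose to reach, as a shift and turn from the pose commanded when the call began, along the tool's axes at that moment; what a row does not reach only later rows make up. A row lasts 1/8 s, in which the tool goes at most 62.5 mm and 10.7 degrees, less where a joint would pass 70% of its speed; a pose out of reach is approached as far as the arm can. A call with a number of a shift or a turn outside -1 to 1 is refused whole. A call with a gripper value outside its range is refused whole. The fingers move at their own pace and stop on an object; FORCE is the grip in N (left out, the last holds). Time passes only in rows, so rows that repeat a pose let the fingers close. It gives the time, the measured TCP pose, the force, the opening and the grip force at its end, in the units of the state.
- bot.observe(): the state, without advancing time (a new reading comes with each control period).
- bot.grab_frame(name): name is "scene" or "side" or "wrist"; returns a dict with "img" (420x560x3 uint8, red, green, blue), "z_map" (420x560 float32, m along the optical axis (not along the pixel's ray), 0 where there is no reading), "vfov" (degrees; the focal length in pixels is half the picture's height over the tangent of half this angle, whatever the lens; pixels are square), "cx", "cy" (the principal point, pixels), "distortion" ([k1, k2, p1, p2, k3] as OpenCV has them; the pictures are not rectified), "rvec" (rotation vector, rad) and "tvec" (3), from world to camera coordinates, as OpenCV has them. Camera axes: x right, y down, z forward; pixel columns grow to the right and rows downward; lengths in m; the calibration is good to about 2 mm. A picture is of the moment at which its call begins.
- bot.job_done(): hands the job in; it is judged then, once.
The state is a dict: "clock": time; "qpos": joint angles; "qd": joint speeds; "joint_efforts": joint torques, N m; "position": TCP position; "tool_rot": TCP orientation; "force": force on the tool from outside, world axes, zero at the start; "moment": the same for the moment, N m; "grip_width": finger opening in m; "finger_force": force on a finger pad.
Only numpy, scipy, OpenCV 4.12 (cv2) and the standard library are available. Lean on these libraries where they do the work, as an engineer would, in place of code of your own. Each camera call takes 0.05 s, during which the arm holds its last target. There are 200 camera calls.

## Working session

There is one attempt and no reset: what is moved stays moved. The work goes in short steps, Python scripts to look and compute and a shell command to move; the robot and the scene stay as the last step left them, time stands still between calls to the robot, and variables do not carry over. Pictures are saved under pics/ and viewed, at most 14 in all, crops included, and the job is handed in when it is done.

```bash
mkdir -p pics; ls; cat > h.py <<'E'
import numpy as np, cv2, json
from workcell import bot
from scipy.spatial.transform import Rotation as R
def grab(n,save=None):
    f=bot.grab_frame(n)
    if save: cv2.imwrite('pics/'+save+'.png',f['img'][:,:,::-1])
    return f
def cloud(f):
    h,w=f['z_map'].shape; fo=h/2/np.tan(np.radians(f['vfov'])/2)
    K=np.array([[fo,0,f['cx']],[0,fo,f['cy']],[0,0,1]])
    u,v=np.meshgrid(np.arange(w),np.arange(h))
    p=np.stack([u,v],-1).reshape(-1,1,2).astype(np.float32)
    n=cv2.undistortPoints(p,K,np.array(f['distortion'],float)).reshape(h,w,2)
    z=f['z_map']; c=np.dstack([n[...,0]*z,n[...,1]*z,z])
    Rm=cv2.Rodrigues(np.array(f['rvec'],float))[0]
    X=(c-np.array(f['tvec']).reshape(3))@Rm
    X[z<=0]=np.nan
    return X
E
python3 - <<'E'
from h import *
for n in('scene','side','wrist'):
    f=grab(n,n+'0'); print(n,f['vfov'],f['cx'],f['cy'],f['distortion'],(-cv2.Rodrigues(np.array(f['rvec']))[0].T@np.array(f['tvec'])).ravel(), (f['z_map']>0).mean())
print(bot.observe())
E
```

```text
pics
scene 45.56632137127801 275.4185037349674 208.23091473362513 [-0.12626347  0.          0.          0.          0.        ] [1.10458889 0.49114465 1.34710711] 0.9961139455782313
side 49.15316681152061 275.83420807271364 210.2079812773119 [0.05127351 0.         0.         0.         0.        ] [ 0.47197009 -0.95648944  0.77776567] 0.9959651360544217
wrist 69.86213219118913 280.25162046412487 209.38595074309717 [-0.03880709  0.          0.          0.          0.        ] [0.62426396 0.07035729 0.37240687] 0.9960969387755102
{'clock': 0.15, 'qpos': array([-0.0701974 ,  0.52186613, -0.03630505,  1.59983182,  0.02116928,
        1.02109   , -0.11279751]), 'qd': array([-0.00042009, -0.00287313,  0.00094174, -0.00115238,  0.00066118,
       -0.00091054, -0.00027752]), 'joint_efforts': array([ 4.00798544e-04, -9.27376485e+01,  1.98035471e+00, -3.70049715e+01,
        1.79930578e-02,  6.46477114e-03, -1.41420460e-05]), 'position': array([ 6.24785141e-01, -3.29295065e-05,  2.47881218e-01]), 'tool_rot': array([-3.14078176e+00,  3.77218141e-05,  1.57074763e+00]), 'force': array([-0.87705748,  0.23454336,  0.47686149]), 'moment': array([-0.03120729,  0.00405191,  0.04835408]), 'finger_force': 0.0, 'grip_width': 0.0856636047751448}
```

View pics/scene0.png

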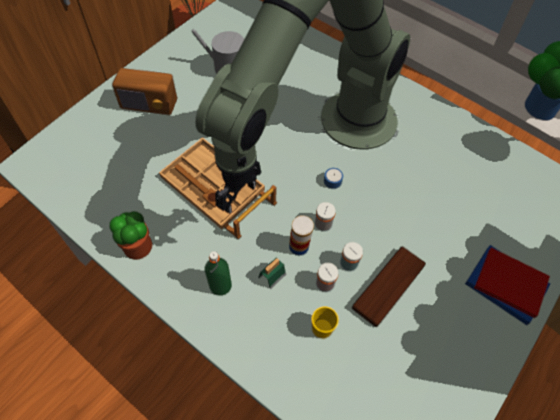

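View pics/side0.png

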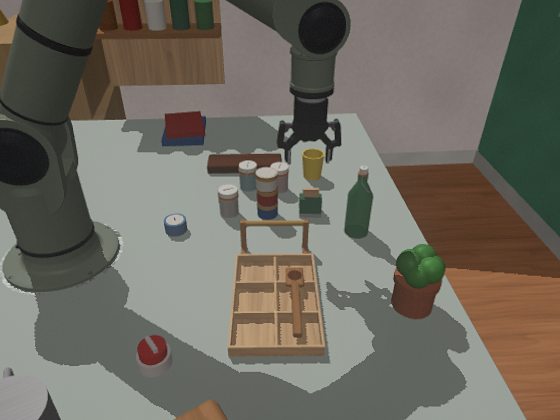

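The scene view shows the crate at about (212,183) with the spoon on it and the bar by (255,212). The 3-tin tower is at (300,235), with jars at (325,215), (352,255) and (328,277). The tag is at (272,272), the rest at (390,285), the cup at (324,320) and the bottle at (218,275). The side view agrees: the crate is unobstructed around (277,300), with the spoon at (296,300). All six items are present.

```bash
cat > top.py <<'E'
from h import *
import sys
tag=sys.argv[1]
# top-down fused map: x 0.2..1.1 down->up, y -0.5..0.6 ; 2mm px
def build(cams):
    H=np.zeros((450,550),np.float32); C=np.zeros((450,550,3),np.uint8)
    for c in cams:
        f=grab(c); X=cloud(f).reshape(-1,3); I=f['img'].reshape(-1,3)
        ok=np.isfinite(X).all(1)&(X[:,2]<0.24)&(X[:,2]>-0.02); X=X[ok];I=I[ok]
        r=((1.1-X[:,0])/0.002).astype(int); k=((0.6-X[:,1])/0.002).astype(int)
        ok=(r>=0)&(r<450)&(k>=0)&(k<550); o=np.where(ok)[0]; o=o[np.argsort(X[o,2])]
        better=X[o,2]>H[r[o],k[o]]; o=o[better]
        H[r[o],k[o]]=X[o,2]; C[r[o],k[o]]=I[o]
    return H,C
H,C=build(['scene','side'])
np.savez('top_%s.npz'%tag,H=H,C=C)
m=(H>0.035).astype(np.uint8)
m=cv2.morphologyEx(m,cv2.MORPH_CLOSE,np.ones((3,3)))
n,l,s,cen=cv2.connectedComponentsWithStats(m)
for i in range(1,n):
    if s[i,4]<40: continue
    z=np.percentile(H[l==i],95); t=(l==i)&(abs(H-z)<0.006); v,u=np.nonzero(t)
    (cu,cv_),(w,h),a=cv2.minAreaRect(np.stack([u,v],1).astype(np.float32))
    print('c=(%.3f,%.3f) ztop=%.3f size=%.0fx%.0fmm ang=%.0f n=%d col=%s'%(1.1-(cv_+.5)*.002,.6-(cu+.5)*.002,z,w*2,h*2,a,s[i,4],np.median(C[t],0)))
cv2.imwrite('pics/top_%s.png'%tag,cv2.resize(C[:,:,::-1],(733,600),interpolation=cv2.INTER_NEAREST))
E
python3 top.py 0
```

```text
c=(0.843,-0.247) ztop=0.149 size=85x77mm ang=61 n=2179 col=[ 57.  109.   49.5]
c=(0.775,0.037) ztop=0.201 size=25x22mm ang=18 n=1014 col=[184.5 180.5 172. ]
c=(0.695,0.342) ztop=0.087 size=76x72mm ang=43 n=563 col=[187.5 154.   45.5]
c=(0.659,0.134) ztop=0.083 size=18x48mm ang=5 n=742 col=[173. 141.  93.]
c=(0.544,-0.023) ztop=0.093 size=22x175mm ang=5 n=866 col=[155. 115.  62.]
c=(0.579,0.270) ztop=0.086 size=58x55mm ang=45 n=683 col=[212. 205. 192.]
c=(0.569,-0.239) ztop=0.041 size=202x41mm ang=8 n=1016 col=[136.  95.  65.]
c=(0.533,0.142) ztop=0.140 size=67x60mm ang=39 n=920 col=[187. 180. 173.]
c=(0.485,0.287) ztop=0.086 size=57x55mm ang=18 n=745 col=[209. 204. 190.]
c=(0.424,0.149) ztop=0.086 size=57x54mm ang=5 n=750 col=[192. 189. 181.]
c=(0.279,0.083) ztop=0.038 size=59x58mm ang=12 n=462 col=[184. 179. 171.]
c=(0.279,-0.358) ztop=0.059 size=9x43mm ang=58 n=597 col=[119. 113. 110.]
```

View pics/top_0.png

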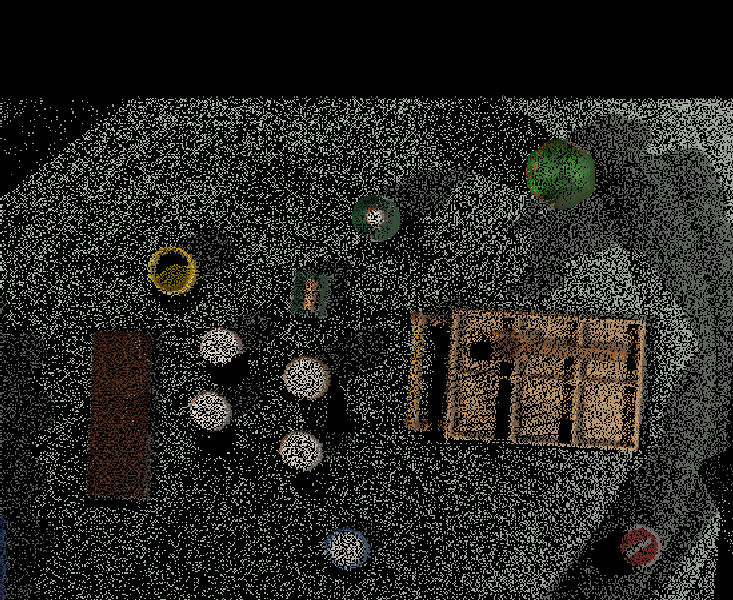

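The map (up = +x, left = +y, 1.5 mm/px) shows the rest at (120,415), the crate at (545,380), with its bar at column 415, and the spoon at (560,345) with its bowl towards the bar. Next I'll fit the crate, spoon, rest and tag exactly.

```bash
cat > fit.py <<'E'
from h import *
P=[];I=[]
for c in('scene','side'):
    f=grab(c);P.append(cloud(f).reshape(-1,3));I.append(f['img'].reshape(-1,3))
P=np.vstack(P);I=np.vstack(I)
def rect(n,x0,x1,y0,y1,z0,z1,sat=None):
    m=(P[:,0]>x0)&(P[:,0]<x1)&(P[:,1]>y0)&(P[:,1]<y1)&(P[:,2]>z0)&(P[:,2]<z1)
    q=P[m]
    r=cv2.minAreaRect(q[:,:2].astype(np.float32)); b=cv2.boxPoints(r)
    e=[b[1]-b[0],b[2]-b[1]]; e=max(e,key=np.linalg.norm)
    print(n,len(q),'c',np.round(r[0],4),'size',np.round(r[1],4),'long dir deg %.1f'%(np.degrees(np.arctan2(e[1],e[0]))%180),'z med %.4f'%np.median(q[:,2]))
    return q,I[m]
if __name__=='__main__':
    rect('crate',.40,.67,-.40,-.055,.02,.032)
    rect('rest',.3,.65,.33,.5,.022,.036)
    rect('bar',.43,.66,-.05,0.02,.075,.11)
    rect('tag',.60,.72,.07,.2,.01,.1); rect('fin',.60,.72,.07,.2,.064,.1)
    q,_=rect('spoon',.48,.63,-.40,-.08,.036,.055)
    for y in np.arange(-.38,-.09,.015):
        s=q[abs(q[:,1]-y)<.0075]
        if len(s)>3: print('  y %.3f x %.3f..%.3f z %.3f'%(y,s[:,0].min(),s[:,0].max(),np.median(s[:,2])))
E
python3 fit.py
```

```text
crate 2610 c [ 0.5317 -0.2168] size [0.2943 0.1985] long dir deg 86.6 z med 0.0257
rest 3367 c [0.4762 0.4168] size [0.1    0.2528] long dir deg 177.7 z med 0.0287
bar 658 c [ 0.5442 -0.0235] size [0.022  0.1763] long dir deg 176.3 z med 0.0886
tag 986 c [0.6588 0.1351] size [0.0586 0.0669] long dir deg 174.2 z med 0.0531
fin 211 c [0.6584 0.1334] size [0.0197 0.0498] long dir deg 175.3 z med 0.0783
spoon 575 c [ 0.5753 -0.2365] size [0.2087 0.0401] long dir deg 84.4 z med 0.0383
  y -0.335 x 0.558..0.573 z 0.039
  y -0.320 x 0.557..0.579 z 0.039
  y -0.305 x 0.558..0.579 z 0.039
  y -0.290 x 0.560..0.580 z 0.039
  y -0.275 x 0.562..0.579 z 0.038
  y -0.260 x 0.563..0.582 z 0.038
  y -0.245 x 0.565..0.584 z 0.038
  y -0.230 x 0.564..0.586 z 0.038
  y -0.215 x 0.566..0.587 z 0.039
  y -0.200 x 0.559..0.589 z 0.038
  y -0.185 x 0.561..0.600 z 0.037
  y -0.170 x 0.565..0.599 z 0.037
  y -0.155 x 0.563..0.594 z 0.037
  y -0.140 x 0.574..0.604 z 0.037
```

```bash
cat > to.py <<'E'
# usage: to.py x y z turn [x y z turn ...] ; turn = world yaw (deg, ccw) relative to start tool orientation
from h import *; import sys
a=np.array(sys.argv[1:],float).reshape(-1,4); s=bot.observe()
R0=R.from_euler('xyz',s['tool_rot']); p=np.array(s['position'])
print('t',s['clock'],'p',p.round(4),'w %.4f F %.1f'%(s['grip_width'],s['finger_force']),'f',s['force'].round(1))
for x,y,z,t in a:
    d=R0.inv().apply(np.array([x,y,z])-p)/.2
    rv=(R0.inv()*R.from_euler('xyz',[np.pi,0,np.pi/2+np.radians(t)])).as_rotvec()/(np.pi/2)
    print(x,y,z,t,'->',d.round(3),rv.round(3))
E
python3 -m inch '[[-0.5,-0.12,0.3,0,0,0.03,0.47],[-1,-0.245,0.5,0,0,0.056,0.47],[-1,-0.245,0.6,0,0,0.056,0.47],[-1,-0.245,0.6,0,0,0.056,0.47],[-1,-0.245,0.6,0,0,0.056,0.47],[-1,-0.245,0.6,0,0,0.056,0.47]]' 40
python3 to.py .576 -.222 .037 -5
```

```text
clock: 1.1
position: [0.5763, -0.1996, 0.1284]
tool_rot: [3.141, -0.0, 1.483]
force: [0.3, 1.2, 0.7]
grip_width: 0.0399
finger_force: 0.0
t 1.1 p [ 0.5763 -0.1996  0.1284] w 0.0399 F 0.0 f [0.3 1.2 0.7]
0.576 -0.222 0.037 -5.0 -> [-0.112  0.008  0.457] [ 0. -0. -0.]
```

```bash
python3 -m inch '[[-0.112,0.008,0.2,0,0,0,0.47],[-0.112,0.008,0.4,0,0,0,0.47],[-0.112,0.008,0.457,0,0,0,0.47],[-0.112,0.008,0.457,0,0,0,0.47],[-0.112,0.008,0.457,0,0,0,0],[-0.112,0.008,0.457,0,0,0,0],[-0.112,0.008,0.457,0,0,0,0],[-0.112,0.008,0.457,0,0,0,0],[-0.112,0.008,0.457,0,0,0,0],[-0.112,0.008,0.35,0,0,0,0],[-0.112,0.008,0.1,0,0,0,0],[-0.112,0.008,-0.1,0,0,0,0],[-0.112,0.008,-0.3,0,0,0,0],[-0.112,0.008,-0.5,0,0,0,0],[-0.112,0.008,-0.5,0,0,0,0]]' 40
python3 to.py .5 -.1 .235 -5 .489 .1 .235 -50 .489 .4165 .235 -92.5
python3 -c "
from h import *
grab('side','s1')"
```

```text
clock: 2.98
position: [0.5768, -0.223, 0.2334]
tool_rot: [3.135, 0.001, 1.483]
force: [-0.3, -0.6, -0.7]
grip_width: 0.0167
finger_force: 39.6
t 2.975 p [ 0.5768 -0.223   0.2334] w 0.0167 F 39.6 f [-0.3 -0.6 -0.7]
0.5 -0.1 0.235 -5.0 -> [ 0.579 -0.437 -0.012] [ 0.004  0.001 -0.001]
0.489 0.1 0.235 -50.0 -> [ 1.57  -0.58  -0.014] [ 0.004 -0.001  0.499]
0.489 0.4165 0.235 -92.5 -> [ 3.146 -0.719 -0.017] [ 0.004 -0.003  0.972]
```

View pics/s1.png

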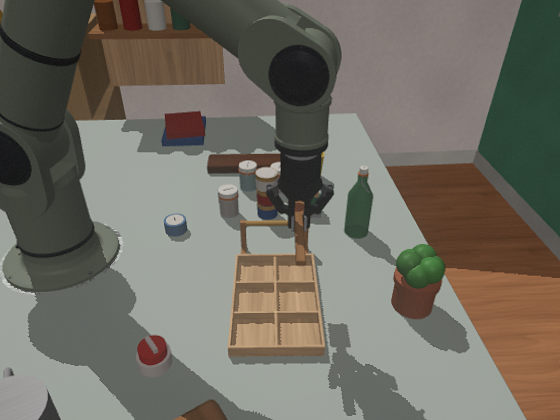

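The spoon is held level at (300,230) and is clear of the crate. Turning it counter-clockwise keeps the wrist inside its range, so the bowl will end towards the robot.

```bash
python3 -m inch '[[0.25,-0.1,-0.05,0,0,-0.05,0],[0.55,-0.2,-0.05,0,0,-0.1,0],[0.85,-0.3,-0.05,0,0,-0.2,0],[1,-0.4,-0.05,0,0,-0.3,0],[1,-0.4,-0.05,0,0,-0.4,0],[1,-0.4,-0.05,0,0,-0.5,0],[1,-0.4,-0.05,0,0,-0.5,0],[1,-0.4,-0.05,0,0,-0.5,0]]'
python3 to.py .464 .17 .235 60 .464 .4168 .235 87.7
```

```text
clock: 4.03
position: [0.5133, -0.0164, 0.2383]
tool_rot: [-3.141, -0.0, 2.264]
force: [0.6, 0.7, 0.1]
grip_width: 0.0172
finger_force: 39.6
t 4.025 p [ 0.5133 -0.0164  0.2383] w 0.0172 F 39.6 f [0.6 0.7 0.1]
0.464 0.17 0.235 60.0 -> [0.875 0.406 0.016] [-0.    -0.    -0.225]
0.464 0.4168 0.235 87.7 -> [1.824 1.195 0.016] [-0.    -0.    -0.533]
```

```bash
python3 -m inch '[[0.25,0.15,0.016,0,0,-0.1,0],[0.5,0.3,0.016,0,0,-0.2,0],[0.7,0.5,0.016,0,0,-0.3,0],[0.912,0.597,0.016,0,0,-0.4,0],[0.912,0.597,0.016,0,0,-0.533,0],[0.912,0.597,0.016,0,0,-0.533,0],[0.912,0.597,0.016,0,0,-0.533,0]]'
python3 to.py .464 .4168 .22 87.7 .464 .4168 .042 87.7
```

```text
clock: 4.9
position: [0.4881, 0.1995, 0.235]
tool_rot: [-3.141, -0.0, 3.099]
force: [-0.3, -0.5, -0.0]
grip_width: 0.0166
finger_force: 39.6
t 4.9 p [0.4881 0.1995 0.235 ] w 0.0166 F 39.6 f [-0.3 -0.5 -0. ]
0.464 0.4168 0.22 87.7 -> [0.166 1.08  0.075] [-0.    -0.    -0.001]
0.464 0.4168 0.042 87.7 -> [0.166 1.081 0.965] [-0.    -0.    -0.001]
```

```bash
python3 -m inch '[[0.05,0.25,0.02,0,0,0,0],[0.1,0.55,0.04,0,0,0,0],[0.166,0.8,0.075,0,0,0,0],[0.166,1,0.2,0,0,0,0],[0.166,1,0.4,0,0,0,0],[0.166,1,0.5,0,0,0,0],[0.166,1,0.5,0,0,0,0]]'
python3 to.py .464 .4168 .041 87.7
```

```text
clock: 5.78
position: [0.462, 0.4003, 0.1344]
tool_rot: [-3.14, -0.001, 3.103]
force: [0.5, -0.2, -0.1]
grip_width: 0.0172
finger_force: 39.6
t 5.775 p [0.462  0.4003 0.1344] w 0.0172 F 39.6 f [ 0.5 -0.2 -0.1]
0.464 0.4168 0.041 87.7 -> [-0.007  0.084  0.467] [-0.001 -0.001  0.001]
```

```bash
python3 -m inch '[[-0.007,0.084,0.2,0,0,0,0],[-0.007,0.084,0.35,0,0,0,0],[-0.007,0.084,0.41,0,0,0,0],[-0.007,0.084,0.42,0,0,0,0],[-0.007,0.084,0.42,0,0,0,0]]'
python3 -m inch '[[0,0,0,0,0,0,0.5],[0,0,0,0,0,0,0.5],[0,0,0,0,0,0,0.5],[0,0,-0.2,0,0,0,0.5],[0,0,-0.5,0,0,0,1],[0,0,-0.8,0,0,0,1],[0,0,-1,0,0,0,1],[0,0,-1,0,0,0,1]]'
python3 -c "
from h import *
grab('wrist','w2')"
python3 top.py 1; python3 to.py .533 .142 .23 -45 .533 .142 .23 45
```

```text
clock: 6.4
position: [0.4646, 0.4183, 0.0525]
tool_rot: [3.14, 0.001, 3.105]
force: [-0.8, 0.5, 0.7]
grip_width: 0.0173
finger_force: 39.6
clock: 7.4
position: [0.4647, 0.419, 0.2544]
tool_rot: [3.138, 0.004, 3.105]
force: [-0.4, 1.1, -1.5]
grip_width: 0.085
finger_force: 0.0
c=(0.840,-0.246) ztop=0.149 size=82x79mm ang=69 n=2187 col=[ 66.  114.5  57. ]
c=(0.775,0.037) ztop=0.200 size=26x24mm ang=59 n=997 col=[182. 179. 169.]
c=(0.693,0.342) ztop=0.086 size=76x73mm ang=16 n=571 col=[188.  154.5  50. ]
c=(0.659,0.135) ztop=0.083 size=18x48mm ang=5 n=752 col=[115.   85.5  62. ]
c=(0.544,-0.024) ztop=0.093 size=23x175mm ang=3 n=829 col=[114.  91.  52.]
c=(0.580,0.270) ztop=0.086 size=55x57mm ang=45 n=677 col=[187. 183. 175.]
c=(0.480,0.417) ztop=0.045 size=48x206mm ang=0 n=1516 col=[132.  86.  42.]
c=(0.534,0.142) ztop=0.140 size=68x59mm ang=45 n=921 col=[124. 116. 109.]
c=(0.483,0.286) ztop=0.086 size=58x55mm ang=34 n=732 col=[210.  205.5 194.5]
c=(0.423,0.148) ztop=0.085 size=61x55mm ang=30 n=739 col=[191. 187. 180.]
c=(0.284,-0.358) ztop=0.060 size=41x40mm ang=5 n=653 col=[185.5 159.  150. ]
c=(0.278,0.078) ztop=0.038 size=62x58mm ang=0 n=448 col=[178.5 174.  167. ]
t 7.55 p [0.4637 0.4177 0.2503] w 0.0857 F 0.0 f [-0.3 -0.3 -0.6]
0.533 0.142 0.23 -45.0 -> [-0.396 -1.365  0.102] [-1.000e-03  0.000e+00  1.477e+00]
0.533 0.142 0.23 45.0 -> [-0.396 -1.365  0.102] [-0.001 -0.     0.477]
```

View pics/w2.png

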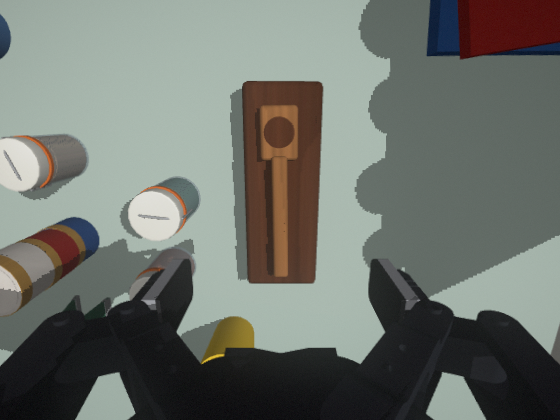

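The spoon lies centred on the rest at (280,190) in the wrist view. Next is the white tin on top of the tower.

```bash
python3 -m inch '[[-0.1,-0.25,0.1,0,0,0.1,1],[-0.2,-0.5,0.1,0,0,0.2,1],[-0.3,-0.8,0.1,0,0,0.3,1],[-0.396,-1,0.1,0,0,0.4,1],[-0.396,-1,0.1,0,0,0.515,1],[-0.396,-1,0.1,0,0,0.515,1],[-0.396,-1,0.1,0,0,0.515,1]]' 60
python3 to.py .5335 .142 .18 41.5 .5335 .142 .133 41.5
```

```text
clock: 8.43
position: [0.5353, 0.216, 0.2305]
tool_rot: [-3.141, -0.001, 2.302]
force: [0.1, 0.7, 0.5]
grip_width: 0.0854
finger_force: 0.0
t 8.425 p [0.5353 0.216  0.2305] w 0.0854 F 0.0 f [0.1 0.7 0.5]
0.5335 0.142 0.18 41.5 -> [-0.269 -0.254  0.252] [-0.001 -0.     0.004]
0.5335 0.142 0.133 41.5 -> [-0.27  -0.253  0.487] [-0.001 -0.     0.004]
```

```bash
python3 -m inch '[[-0.2,-0.19,0.1,0,0,0,1],[-0.27,-0.253,0.2,0,0,0,1],[-0.27,-0.253,0.35,0,0,0,1],[-0.27,-0.253,0.487,0,0,0,1],[-0.27,-0.253,0.487,0,0,0,1],[-0.27,-0.253,0.487,0,0,0,0.4],[-0.27,-0.253,0.487,0,0,0,0.4],[-0.27,-0.253,0.487,0,0,0,0.4],[-0.27,-0.253,0.487,0,0,0,0.4],[-0.27,-0.253,0.45,0,0,0,0.4],[-0.27,-0.253,0.3,0,0,0,0.4],[-0.27,-0.253,0.1,0,0,0,0.4],[-0.27,-0.253,-0.15,0,0,0,0.4],[-0.27,-0.253,-0.15,0,0,0,0.4]]' 60
cat > cells.py <<'E'
import numpy as np
c=np.array([.532,-.2175]); t=np.radians(-3.5); M=np.array([[np.cos(t),-np.sin(t)],[np.sin(t),np.cos(t)]])
for j,y in enumerate((-.094,0,.094)):
    for i,x in enumerate((-.047,.047)): print('local',x,y,'world',(c+M@[x,y]).round(4))
E
python3 cells.py; python3 to.py .579 -.314 .25 41.5 
```

```text
clock: 10.18
position: [0.5353, 0.142, 0.2654]
tool_rot: [3.135, 0.003, 2.297]
force: [-0.8, 0.3, -1.3]
grip_width: 0.0581
finger_force: 64.6
local -0.047 -0.094 world [ 0.4793 -0.3085]
local 0.047 -0.094 world [ 0.5732 -0.3142]
local -0.047 0 world [ 0.4851 -0.2146]
local 0.047 0 world [ 0.5789 -0.2204]
local -0.047 0.094 world [ 0.4908 -0.1208]
local 0.047 0.094 world [ 0.5847 -0.1265]
t 10.175 p [0.5353 0.142  0.2654] w 0.0581 F 64.6 f [-0.8  0.3 -1.3]
0.579 -0.314 0.25 41.5 -> [-1.85  -1.35   0.074] [0.004 0.002 0.001]
```

```bash
python3 -m inch '[[-0.2,-0.14,0,0,0,0,0.4],[-0.4,-0.28,0,0,0,0,0.4],[-0.6,-0.42,0,0,0,0,0.4],[-0.8,-0.56,0,0,0,0,0.4],[-0.95,-0.7,0,0,0,0,0.4],[-0.95,-0.7,0,0,0,0,0.4],[-0.95,-0.7,0,0,0,0,0.4]]'
python3 to.py .5732 -.3142 .25 41.5 .5732 -.3142 .047 41.5
```

```text
clock: 11.05
position: [0.5551, -0.093, 0.2609]
tool_rot: [3.142, -0.001, 2.297]
force: [0.6, 0.2, -1.1]
grip_width: 0.0582
finger_force: 64.6
t 11.05 p [ 0.5551 -0.093   0.2609] w 0.0582 F 64.6 f [ 0.6  0.2 -1.1]
0.5732 -0.3142 0.25 41.5 -> [-0.887 -0.667  0.054] [ 0.    -0.     0.001]
0.5732 -0.3142 0.047 41.5 -> [-0.888 -0.667  1.069] [ 0.    -0.     0.001]
```

```bash
python3 -m inch '[[-0.2,-0.15,0,0,0,0,0.4],[-0.4,-0.3,0,0,0,0,0.4],[-0.6,-0.45,0,0,0,0,0.4],[-0.8,-0.6,0.05,0,0,0,0.4],[-0.888,-0.667,0.15,0,0,0,0.4],[-0.888,-0.667,0.4,0,0,0,0.4],[-0.888,-0.667,0.65,0,0,0,0.4],[-0.888,-0.667,0.85,0,0,0,0.4],[-0.888,-0.667,0.85,0,0,0,0.4],[-0.888,-0.667,0.85,0,0,0,0.4]]'
python3 to.py  .5732 -.3142 .047 41.5; python3 -c "
from h import *
grab('side','s3')"
```

```text
clock: 12.3
position: [0.5744, -0.3146, 0.0928]
tool_rot: [3.141, 0.001, 2.297]
force: [-0.0, -0.2, -0.3]
grip_width: 0.058
finger_force: 64.9
t 12.3 p [ 0.5744 -0.3146  0.0928] w 0.0580 F 64.9 f [-0.  -0.2 -0.3]
0.5732 -0.3142 0.047 41.5 -> [ 0.006 -0.003  0.229] [0.001 0.001 0.001]
```

View pics/s3.png

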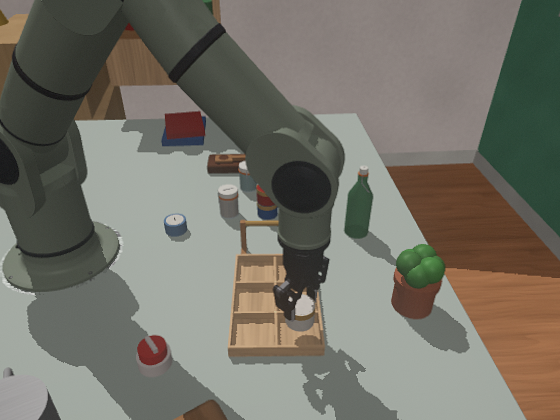

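The white tin is held upright over the far cell at (300,312), so I'll lower and release it.

```bash
python3 -m inch '[[0.003,-0.003,0.1,0,0,0,0.4],[0.003,-0.003,0.18,0,0,0,0.4],[0.003,-0.003,0.22,0,0,0,0.4],[0.003,-0.003,0.23,0,0,0,0.4],[0.003,-0.003,0.23,0,0,0,0.4]]'
python3 -m inch '[[0,0,0,0,0,0,0.8],[0,0,0,0,0,0,0.8],[0,0,-0.02,0,0,0,0.8],[0,0,-0.2,0,0,0,0.8],[0,0,-0.4,0,0,0,1],[0,0,-0.65,0,0,0,1],[0,0,-0.9,0,0,0,1],[0,0,-0.9,0,0,0,1]]'
python3 to.py .5335 .142 .22 41.5
```

```text
clock: 12.98
position: [0.5726, -0.3157, 0.0464]
tool_rot: [-3.141, 0.001, 2.296]
force: [-7.0, 2.7, 25.9]
grip_width: 0.0581
finger_force: 72.8
clock: 13.98
position: [0.5739, -0.3157, 0.2293]
tool_rot: [3.139, 0.006, 2.296]
force: [0.3, -0.7, -0.7]
grip_width: 0.0853
finger_force: 0.0
t 13.975 p [ 0.5739 -0.3157  0.2293] w 0.0853 F 0.0 f [ 0.3 -0.7 -0.7]
0.5335 0.142 0.22 41.5 -> [1.847 1.367 0.039] [0.002 0.004 0.001]
```

```bash
python3 -m inch '[[0.22,0.17,0,0,0,0,1],[0.44,0.34,0,0,0,0,1],[0.66,0.5,0,0,0,0,1],[0.923,0.683,0,0,0,0,1],[0.923,0.683,0,0,0,0,1],[0.923,0.683,0,0,0,0,1]]'
python3 -m inch '[[0.22,0.17,0,0,0,0,1],[0.44,0.34,0,0,0,0,1],[0.66,0.5,0,0,0,0,1],[0.8,0.6,0,0,0,0,1],[0.8,0.6,0,0,0,0,1],[0.8,0.6,0,0,0,0,1]]'
python3 top.py 2 | grep -v 'ztop=0.[12]4'; python3 to.py .534 .142 .14 41.5 .534 .142 .087 41.5
```

```text
clock: 14.72
position: [0.552, -0.0864, 0.2247]
tool_rot: [-3.141, -0.0, 2.297]
force: [0.4, -1.3, 0.3]
grip_width: 0.0856
finger_force: 0.0
clock: 15.48
position: [0.5361, 0.1114, 0.2247]
tool_rot: [-3.141, 0.0, 2.294]
force: [0.7, -0.7, 0.4]
grip_width: 0.0853
finger_force: 0.0
c=(0.774,0.037) ztop=0.201 size=26x21mm ang=34 n=990 col=[186. 182. 174.]
c=(0.693,0.342) ztop=0.086 size=75x72mm ang=24 n=555 col=[178.5 145.5  48. ]
c=(0.660,0.135) ztop=0.083 size=18x48mm ang=9 n=732 col=[172. 138.  87.]
c=(0.544,-0.024) ztop=0.093 size=24x175mm ang=4 n=870 col=[122.   96.5  54. ]
c=(0.580,0.268) ztop=0.086 size=57x55mm ang=27 n=741 col=[204. 198. 186.]
c=(0.570,-0.312) ztop=0.054 size=64x60mm ang=23 n=804 col=[120. 114. 108.]
c=(0.480,0.415) ztop=0.045 size=44x205mm ang=3 n=1473 col=[133.  82.  40.]
c=(0.533,0.140) ztop=0.096 size=67x60mm ang=16 n=911 col=[138.  47.  33.]
c=(0.484,0.285) ztop=0.086 size=54x60mm ang=90 n=723 col=[205.5 200.5 188. ]
c=(0.499,0.072) ztop=0.239 size=14x20mm ang=0 n=61 col=[41. 41. 40.]
c=(0.424,0.148) ztop=0.086 size=64x54mm ang=30 n=756 col=[191. 188. 180.]
c=(0.278,0.080) ztop=0.038 size=60x58mm ang=23 n=459 col=[182. 178. 170.]
c=(0.286,-0.350) ztop=0.060 size=41x51mm ang=35 n=670 col=[117.  104.5 101.5]
t 15.575 p [0.536  0.1113 0.2249] w 0.0855 F 0.0 f [-0.3 -0.2  0.1]
0.534 0.142 0.14 41.5 -> [0.122 0.094 0.424] [-0.     0.    -0.001]
0.534 0.142 0.087 41.5 -> [0.122 0.094 0.689] [-0.     0.    -0.001]
```

```bash
python3 -m inch '[[0.122,0.09,0.2,0,0,0,1],[0.122,0.09,0.45,0,0,0,1],[0.122,0.09,0.65,0,0,0,1],[0.122,0.09,0.689,0,0,0,1],[0.122,0.09,0.689,0,0,0,1],[0.122,0.09,0.689,0,0,0,0.4],[0.122,0.09,0.689,0,0,0,0.4],[0.122,0.09,0.689,0,0,0,0.4],[0.122,0.09,0.689,0,0,0,0.4],[0.122,0.09,0.66,0,0,0,0.4],[0.122,0.09,0.5,0,0,0,0.4],[0.122,0.09,0.25,0,0,0,0.4],[0.122,0.09,0,0,0,0,0.4],[0.122,0.09,-0.1,0,0,0,0.4],[0.122,0.09,-0.1,0,0,0,0.4]]' 60
python3 to.py .4793 -.3085 .21 41.5
```

```text
clock: 17.45
position: [0.5336, 0.1434, 0.2471]
tool_rot: [3.138, 0.002, 2.296]
force: [0.1, 0.5, -2.2]
grip_width: 0.0576
finger_force: 64.5
t 17.45 p [0.5336 0.1434 0.2471] w 0.0576 F 64.5 f [ 0.1  0.5 -2.2]
0.4793 -0.3085 0.21 41.5 -> [-1.51  -1.703  0.183] [0.002 0.001 0.001]
```

```bash
python3 -m inch '[[-0.2,-0.22,0,0,0,0,0.4],[-0.4,-0.45,0,0,0,0,0.4],[-0.6,-0.68,0,0,0,0,0.4],[-0.75,-0.85,0,0,0,0,0.4],[-0.75,-0.85,0,0,0,0,0.4],[-0.75,-0.85,0,0,0,0,0.4]]'
python3 -m inch '[[-0.2,-0.22,0,0,0,0,0.4],[-0.4,-0.45,0,0,0,0,0.4],[-0.6,-0.68,0,0,0,0,0.4],[-0.76,-0.853,0.2,0,0,0,0.4],[-0.76,-0.853,0.4,0,0,0,0.4],[-0.76,-0.853,0.6,0,0,0,0.4],[-0.76,-0.853,0.8,0,0,0,0.4],[-0.76,-0.853,0.8,0,0,0,0.4]]'
python3 to.py .4793 -.3085 .049 41.5
```

```text
clock: 18.2
position: [0.5051, -0.0813, 0.2445]
tool_rot: [-3.141, -0.001, 2.297]
force: [0.7, 0.3, -0.5]
grip_width: 0.0579
finger_force: 64.6
clock: 19.2
position: [0.4779, -0.3065, 0.0827]
tool_rot: [-3.14, -0.005, 2.299]
force: [0.5, 0.3, -0.4]
grip_width: 0.0578
finger_force: 64.7
t 19.2 p [ 0.4779 -0.3065  0.0827] w 0.0578 F 64.7 f [ 0.5  0.3 -0.4]
0.4793 -0.3085 0.049 41.5 -> [-0.013 -0.001  0.168] [-0.001 -0.003  0.002]
```

```bash
python3 -m inch '[[-0.008,-0.001,0.1,0,0,0,0.4],[-0.008,-0.001,0.15,0,0,0,0.4],[-0.008,-0.001,0.165,0,0,0,0.4],[-0.008,-0.001,0.165,0,0,0,0.4],[-0.008,0,0.165,0,0,0,0.8],[-0.008,0,0.165,0,0,0,0.8],[-0.008,0,0.15,0,0,0,0.8],[-0.008,0,0,0,0,0,0.8],[-0.008,0,-0.25,0,0,0,1],[-0.008,0,-0.5,0,0,0,1],[-0.008,0,-0.7,0,0,0,1],[-0.008,0,-0.7,0,0,0,1]]'
python3 -m inch '[[0.2,0.22,0,0,0,0,1],[0.4,0.45,0,0,0,0,1],[0.6,0.68,0,0,0,0,1],[0.76,0.853,0,0,0,0,1],[0.76,0.853,0,0,0,0,1],[0.76,0.853,0,0,0,0,1]]'
python3 -m inch '[[0.2,0.22,0,0,0,0,1],[0.4,0.45,0.1,0,0,0,1],[0.55,0.65,0.2,0,0,0,1],[0.65,0.75,0.2,0,0,0,1],[0.65,0.75,0.2,0,0,0,1],[0.65,0.75,0.2,0,0,0,1]]'
python3 top.py 3 | grep -v 'ztop=0.[12]4'; python3 to.py .533 .142 .041 41.5
```

```text
clock: 20.7
position: [0.4807, -0.3106, 0.2283]
tool_rot: [3.14, 0.005, 2.296]
force: [-0.2, 0.3, 0.1]
grip_width: 0.0854
finger_force: 0.0
clock: 21.45
position: [0.5061, -0.0836, 0.2247]
tool_rot: [-3.141, -0.0, 2.296]
force: [-0.2, -0.3, -0.7]
grip_width: 0.0853
finger_force: 0.0
clock: 22.2
position: [0.5325, 0.112, 0.1849]
tool_rot: [-3.141, 0.0, 2.294]
force: [0.7, -0.4, 1.1]
grip_width: 0.0853
finger_force: 0.0
c=(0.776,0.039) ztop=0.200 size=30x21mm ang=22 n=998 col=[177. 175. 169.]
c=(0.694,0.340) ztop=0.085 size=77x71mm ang=18 n=566 col=[180. 149.  50.]
c=(0.659,0.134) ztop=0.083 size=19x48mm ang=5 n=743 col=[173. 138.  88.]
c=(0.544,-0.024) ztop=0.093 size=22x175mm ang=3 n=878 col=[110.  87.  54.]
c=(0.580,0.269) ztop=0.086 size=62x54mm ang=31 n=735 col=[210. 204. 190.]
c=(0.570,-0.312) ztop=0.054 size=66x60mm ang=22 n=818 col=[119.  113.  107.5]
c=(0.564,0.139) ztop=0.234 size=72x28mm ang=48 n=995 col=[37. 38. 37.]
c=(0.480,0.417) ztop=0.045 size=206x44mm ang=90 n=1471 col=[133.  82.  40.]
c=(0.492,0.072) ztop=0.239 size=43x25mm ang=54 n=150 col=[39.  39.  38.5]
c=(0.483,0.285) ztop=0.085 size=60x54mm ang=34 n=734 col=[213.  208.  194.5]
c=(0.481,-0.312) ztop=0.054 size=64x61mm ang=37 n=807 col=[141.  54.  48.]
c=(0.423,0.148) ztop=0.085 size=62x55mm ang=45 n=746 col=[191. 188. 181.]
c=(0.279,0.082) ztop=0.038 size=55x60mm ang=63 n=432 col=[183. 179. 171.]
c=(0.278,-0.357) ztop=0.060 size=44x40mm ang=39 n=647 col=[119. 108. 104.]
t 22.3 p [0.5326 0.1121 0.1851] w 0.0856 F 0.0 f [-0.1  0.9  0.3]
0.533 0.142 0.041 41.5 -> [0.111 0.101 0.721] [-0.     0.    -0.001]
```

```bash
python3 -m inch '[[0.111,0.101,0.2,0,0,0,1],[0.111,0.101,0.45,0,0,0,1],[0.111,0.101,0.65,0,0,0,1],[0.111,0.101,0.721,0,0,0,1],[0.111,0.101,0.721,0,0,0,1],[0.111,0.101,0.721,0,0,0,0.4],[0.111,0.101,0.721,0,0,0,0.4],[0.111,0.101,0.721,0,0,0,0.4],[0.111,0.101,0.721,0,0,0,0.4],[0.111,0.101,0.68,0,0,0,0.4],[0.111,0.101,0.5,0,0,0,0.4],[0.111,0.101,0.25,0,0,0,0.4],[0.111,0.101,0,0,0,0,0.4],[0.111,0.101,-0.2,0,0,0,0.4],[0.111,0.101,-0.2,0,0,0,0.4]]' 60
python3 to.py .4851 -.2146 .225 41.5
```

```text
clock: 24.18
position: [0.5339, 0.1442, 0.2289]
tool_rot: [3.136, 0.002, 2.296]
force: [-0.4, -0.9, -2.0]
grip_width: 0.0578
finger_force: 64.8
t 24.175 p [0.5339 0.1442 0.2289] w 0.0578 F 64.8 f [-0.4 -0.9 -2. ]
0.4851 -0.2146 0.225 41.5 -> [-1.18  -1.373  0.015] [0.003 0.002 0.001]
```

```bash
python3 -m inch '[[-0.2,-0.23,0,0,0,0,0.4],[-0.4,-0.46,0,0,0,0,0.4],[-0.6,-0.7,0,0,0,0,0.4],[-0.6,-0.7,0,0,0,0,0.4],[-0.6,-0.7,0,0,0,0,0.4]]'
python3 -m inch '[[-0.2,-0.23,0,0,0,0,0.4],[-0.4,-0.46,0,0,0,0,0.4],[-0.575,-0.67,0,0,0,0,0.4],[-0.575,-0.67,0.15,0,0,0,0.4],[-0.575,-0.67,0.4,0,0,0,0.4],[-0.575,-0.67,0.6,0,0,0,0.4],[-0.575,-0.67,0.7,0,0,0,0.4],[-0.575,-0.67,0.7,0,0,0,0.4]]'
python3 to.py .4851 -.2146 .049 41.5
```

```text
clock: 24.8
position: [0.5074, -0.0386, 0.225]
tool_rot: [3.142, -0.0, 2.296]
force: [1.1, 1.4, -1.1]
grip_width: 0.0577
finger_force: 64.9
clock: 25.8
position: [0.4835, -0.2121, 0.0838]
tool_rot: [-3.141, -0.003, 2.299]
force: [-0.1, 0.5, -1.3]
grip_width: 0.0579
finger_force: 64.9
t 25.8 p [ 0.4835 -0.2121  0.0838] w 0.0579 F 64.9 f [-0.1  0.5 -1.3]
0.4851 -0.2146 0.049 41.5 -> [-0.015 -0.002  0.174] [-0.001 -0.002  0.002]
```

```bash
python3 -m inch '[[-0.008,-0.001,0.1,0,0,0,0.4],[-0.008,-0.001,0.15,0,0,0,0.4],[-0.008,-0.001,0.17,0,0,0,0.4],[-0.008,-0.001,0.17,0,0,0,0.4],[-0.008,0,0.17,0,0,0,0.8],[-0.008,0,0.17,0,0,0,0.8],[-0.008,0,0.155,0,0,0,0.8],[-0.008,0,0,0,0,0,0.8],[-0.008,0,-0.25,0,0,0,1],[-0.008,0,-0.5,0,0,0,1],[-0.008,0,-0.7,0,0,0,1],[-0.008,0,-0.7,0,0,0,1]]'
python3 -m inch '[[0.2,0.13,0,0,0,0,1],[0.4,0.26,0,0,0,0,1],[0.6,0.39,0,0,0,0,1],[0.8,0.5,0,0,0,0,1],[0.8,0.5,0,0,0,0,1],[0.8,0.5,0,0,0,0,1]]'
python3 top.py 4 | grep -v 'ztop=0.[12]4'; python3 to.py .423 .148 .2 41.5
```

```text
clock: 27.3
position: [0.4859, -0.2155, 0.2281]
tool_rot: [3.139, 0.005, 2.296]
force: [-0.4, 0.0, -0.8]
grip_width: 0.0855
finger_force: 0.0
clock: 28.05
position: [0.4532, -0.0293, 0.2247]
tool_rot: [-3.141, -0.0, 2.296]
force: [-0.2, -0.3, 0.6]
grip_width: 0.0854
finger_force: 0.0
c=(0.775,0.038) ztop=0.200 size=27x21mm ang=45 n=1002 col=[177.5 175.  167.5]
c=(0.693,0.341) ztop=0.086 size=78x70mm ang=34 n=573 col=[180. 148.  44.]
c=(0.659,0.135) ztop=0.083 size=19x47mm ang=9 n=737 col=[170. 133.  83.]
c=(0.541,-0.023) ztop=0.098 size=22x169mm ang=4 n=911 col=[157. 122.  58.]
c=(0.578,0.268) ztop=0.086 size=58x55mm ang=39 n=726 col=[203. 198. 184.]
c=(0.570,-0.313) ztop=0.054 size=64x59mm ang=27 n=795 col=[117. 112. 106.]
c=(0.480,0.420) ztop=0.045 size=202x38mm ang=90 n=1373 col=[133.  80.  39.]
c=(0.488,-0.219) ztop=0.053 size=64x62mm ang=0 n=813 col=[50. 57. 76.]
c=(0.484,0.289) ztop=0.085 size=60x52mm ang=74 n=737 col=[212. 207. 194.]
c=(0.480,-0.312) ztop=0.054 size=65x61mm ang=27 n=820 col=[139.  52.  47.]
c=(0.424,0.149) ztop=0.086 size=58x56mm ang=32 n=752 col=[190. 187. 179.]
c=(0.414,-0.070) ztop=0.239 size=10x21mm ang=13 n=45 col=[47.5 49.  48.5]
c=(0.281,-0.356) ztop=0.060 size=39x40mm ang=22 n=648 col=[115.  104.5 101.5]
c=(0.281,0.078) ztop=0.038 size=52x55mm ang=63 n=327 col=[182. 177. 169.]
t 28.15 p [ 0.4534 -0.0298  0.2248] w 0.0854 F 0.0 f [-0.4  0.4  0.2]
0.423 0.148 0.2 41.5 -> [0.767 0.475 0.124] [-0. -0. -0.]
```

```bash
python3 -m inch '[[0.25,0.16,0,0,0,0,1],[0.5,0.32,0,0,0,0,1],[0.767,0.475,0.1,0,0,0,1],[0.767,0.475,0.3,0,0,0,1],[0.767,0.475,0.55,0,0,0,1],[0.767,0.475,0.75,0,0,0,1],[0.767,0.475,0.814,0,0,0,1],[0.767,0.475,0.814,0,0,0,1],[0.767,0.475,0.814,0,0,0,0.3],[0.767,0.475,0.814,0,0,0,0.3],[0.767,0.475,0.814,0,0,0,0.3],[0.767,0.475,0.814,0,0,0,0.3],[0.767,0.475,0.77,0,0,0,0.3],[0.767,0.475,0.6,0,0,0,0.3],[0.767,0.475,0.35,0,0,0,0.3],[0.767,0.475,0.1,0,0,0,0.3],[0.767,0.475,-0.1,0,0,0,0.3],[0.767,0.475,-0.1,0,0,0,0.3]]' 60
python3 to.py .5789 -.2204 .235 41.5
```

```text
clock: 30.4
position: [0.4236, 0.1492, 0.2482]
tool_rot: [3.136, 0.002, 2.296]
force: [0.4, -0.1, -3.4]
grip_width: 0.0548
finger_force: 64.8
t 30.4 p [0.4236 0.1492 0.2482] w 0.0548 F 64.8 f [ 0.4 -0.1 -3.4]
0.5789 -0.2204 0.235 41.5 -> [-1.898 -0.645  0.067] [0.003 0.001 0.001]
```

```bash
python3 -m inch '[[-0.24,-0.08,0,0,0,0,0.3],[-0.48,-0.16,0,0,0,0,0.3],[-0.72,-0.24,0,0,0,0,0.3],[-0.95,-0.32,0,0,0,0,0.3],[-0.95,-0.32,0,0,0,0,0.3],[-0.95,-0.32,0,0,0,0,0.3]]'
python3 -m inch '[[-0.24,-0.08,0,0,0,0,0.3],[-0.48,-0.16,0,0,0,0,0.3],[-0.72,-0.24,0,0,0,0,0.3],[-0.95,-0.325,0,0,0,0,0.3],[-0.95,-0.325,0.15,0,0,0,0.3],[-0.95,-0.325,0.4,0,0,0,0.3],[-0.95,-0.325,0.65,0,0,0,0.3],[-0.95,-0.325,0.65,0,0,0,0.3],[-0.95,-0.325,0.65,0,0,0,0.3]]'
python3 to.py .5789 -.2204 .069 41.5
```

```text
clock: 31.15
position: [0.5003, -0.0354, 0.2445]
tool_rot: [-3.141, -0.001, 2.297]
force: [0.0, 1.3, -2.4]
grip_width: 0.0549
finger_force: 64.7
clock: 32.28
position: [0.5792, -0.2205, 0.1169]
tool_rot: [3.141, 0.001, 2.297]
force: [-0.1, 0.7, -2.1]
grip_width: 0.0547
finger_force: 64.8
t 32.275 p [ 0.5792 -0.2205  0.1169] w 0.0547 F 64.8 f [-0.1  0.7 -2.1]
0.5789 -0.2204 0.069 41.5 -> [ 0.002 -0.001  0.239] [0.001 0.001 0.001]
```

```bash
python3 -m inch '[[0,0,0.1,0,0,0,0.3],[0,0,0.2,0,0,0,0.3],[0,0,0.24,0,0,0,0.3],[0,0,0.24,0,0,0,0.3],[0,0,0.24,0,0,0,0.8],[0,0,0.24,0,0,0,0.8],[0,0,0.22,0,0,0,0.8],[0,0,0,0,0,0,0.9],[0,0,-0.25,0,0,0,1],[0,0,-0.5,0,0,0,1],[0,0,-0.5,0,0,0,1]]'
python3 -m inch '[[0.25,0.15,0,0,0,0,1],[0.5,0.3,0,0,0,0,1],[0.75,0.45,0,0,0,0,1],[1,0.6,0,0,0,0,1],[1,0.6,0,0,0,0,1],[1,0.6,0,0,0,0,1]]'
python3 -m inch '[[0.25,0.15,0,0,0,0,1],[0.5,0.3,0,0,0,0,1],[0.75,0.45,0,0,0,0,1],[0.9,0.6,0,0,0,0,1],[0.9,0.6,0,0,0,0,1],[0.9,0.6,0,0,0,0,1]]'
python3 top.py 5 | grep -v 'ztop=0.[12]4'; python3 to.py .4835 .287 .062 41.5
```

```text
clock: 33.65
position: [0.5799, -0.2216, 0.2192]
tool_rot: [3.138, 0.005, 2.296]
force: [0.5, 0.6, -0.1]
grip_width: 0.0852
finger_force: 0.0
clock: 34.4
position: [0.5352, 0.008, 0.2147]
tool_rot: [-3.141, -0.0, 2.297]
force: [1.1, -1.0, 0.3]
grip_width: 0.0856
finger_force: 0.0
clock: 35.15
position: [0.5061, 0.221, 0.2147]
tool_rot: [-3.141, 0.0, 2.295]
force: [-0.4, -0.2, 0.3]
grip_width: 0.0852
finger_force: 0.0
c=(0.775,0.038) ztop=0.201 size=27x21mm ang=22 n=994 col=[174. 171. 161.]
c=(0.694,0.341) ztop=0.087 size=74x72mm ang=6 n=544 col=[184. 151.  46.]
c=(0.659,0.134) ztop=0.082 size=20x48mm ang=3 n=753 col=[173. 139.  87.]
c=(0.544,-0.023) ztop=0.093 size=22x174mm ang=4 n=858 col=[139. 108.  57.]
c=(0.542,0.248) ztop=0.217 size=19x26mm ang=74 n=796 col=[58. 60. 57.]
c=(0.578,-0.220) ztop=0.091 size=58x57mm ang=63 n=749 col=[122. 119. 112.]
c=(0.570,-0.314) ztop=0.054 size=66x60mm ang=27 n=814 col=[117. 111. 106.]
c=(0.480,0.422) ztop=0.045 size=206x45mm ang=88 n=1504 col=[129.  81.  39.]
c=(0.488,-0.218) ztop=0.053 size=64x62mm ang=49 n=831 col=[ 60.  82. 124.]
c=(0.484,0.286) ztop=0.086 size=56x55mm ang=11 n=736 col=[207.  202.5 189. ]
c=(0.481,-0.311) ztop=0.054 size=64x62mm ang=39 n=821 col=[139.  51.  46.]
c=(0.469,0.183) ztop=0.239 size=14x17mm ang=56 n=52 col=[38. 37. 37.]
c=(0.283,-0.353) ztop=0.060 size=38x48mm ang=82 n=665 col=[117. 109. 103.]
t 35.25 p [0.5062 0.2207 0.2149] w 0.0852 F 0.0 f [0.8 0.1 0.5]
0.4835 0.287 0.062 41.5 -> [0.324 0.135 0.764] [-0.     0.    -0.001]
```

```bash
python3 -m inch '[[0.2,0.08,0,0,0,0,1],[0.324,0.135,0.1,0,0,0,1],[0.324,0.135,0.3,0,0,0,1],[0.324,0.135,0.5,0,0,0,1],[0.324,0.135,0.7,0,0,0,1],[0.324,0.135,0.764,0,0,0,1],[0.324,0.135,0.764,0,0,0,1],[0.324,0.135,0.764,0,0,0,0.3],[0.324,0.135,0.764,0,0,0,0.3],[0.324,0.135,0.764,0,0,0,0.3],[0.324,0.135,0.764,0,0,0,0.3],[0.324,0.135,0.72,0,0,0,0.3],[0.324,0.135,0.5,0,0,0,0.3],[0.324,0.135,0.25,0,0,0,0.3],[0.324,0.135,0,0,0,0,0.3],[0.324,0.135,-0.15,0,0,0,0.3],[0.324,0.135,-0.15,0,0,0,0.3]]' 60
python3 to.py .4908 -.1208 .245 41.5
```

```text
clock: 37.38
position: [0.4836, 0.2894, 0.248]
tool_rot: [3.137, 0.001, 2.296]
force: [-0.3, -0.4, -2.5]
grip_width: 0.0547
finger_force: 63.9
t 37.375 p [0.4836 0.2894 0.248 ] w 0.0547 F 63.9 f [-0.3 -0.4 -2.5]
0.4908 -0.1208 0.245 41.5 -> [-1.558 -1.334  0.01 ] [0.003 0.    0.001]
```

```bash
python3 -m inch '[[-0.2,-0.17,0,0,0,0,0.3],[-0.4,-0.34,0,0,0,0,0.3],[-0.6,-0.51,0,0,0,0,0.3],[-0.8,-0.68,0,0,0,0,0.3],[-0.8,-0.68,0,0,0,0,0.3],[-0.8,-0.68,0,0,0,0,0.3]]'
python3 -m inch '[[-0.2,-0.17,0,0,0,0,0.3],[-0.4,-0.34,0,0,0,0,0.3],[-0.6,-0.51,0,0,0,0,0.3],[-0.765,-0.653,0,0,0,0,0.3],[-0.765,-0.653,0.15,0,0,0,0.3],[-0.765,-0.653,0.4,0,0,0,0.3],[-0.765,-0.653,0.65,0,0,0,0.3],[-0.765,-0.653,0.65,0,0,0,0.3],[-0.765,-0.653,0.65,0,0,0,0.3]]'
python3 to.py .4908 -.1208 .069 41.5
```

```text
clock: 38.12
position: [0.487, 0.0793, 0.2448]
tool_rot: [-3.141, -0.001, 2.296]
force: [-0.2, -0.3, -0.1]
grip_width: 0.055
finger_force: 64.1
clock: 39.25
position: [0.4921, -0.1215, 0.1165]
tool_rot: [3.141, 0.001, 2.298]
force: [0.3, -0.8, -0.7]
grip_width: 0.0547
finger_force: 64.2
t 39.25 p [ 0.4921 -0.1215  0.1165] w 0.0547 F 64.2 f [ 0.3 -0.8 -0.7]
0.4908 -0.1208 0.069 41.5 -> [ 0.007 -0.002  0.237] [0.001 0.    0.002]
```

```bash
python3 -m inch '[[0,0,0.1,0,0,0,0.3],[0,0,0.2,0,0,0,0.3],[0,0,0.238,0,0,0,0.3],[0,0,0.238,0,0,0,0.3],[0,0,0.238,0,0,0,0.8],[0,0,0.238,0,0,0,0.8],[0,0,0.22,0,0,0,0.8],[0,0,0,0,0,0,0.9],[0,0,-0.25,0,0,0,1],[0,0,-0.5,0,0,0,1],[0,0,-0.5,0,0,0,1]]'
python3 -m inch '[[0.15,0.2,0,0,0,0,1],[0.3,0.4,0,0,0,0,1],[0.45,0.6,0,0,0,0,1],[0.55,0.8,0,0,0,0,1],[0.55,0.8,0,0,0,0,1],[0.55,0.8,0,0,0,0,1]]'
python3 top.py 6 | grep -v 'ztop=0.[12]4'; python3 to.py .579 .269 .22 41.5
```

```text
clock: 40.62
position: [0.4926, -0.1224, 0.2188]
tool_rot: [3.138, 0.005, 2.296]
force: [0.0, 0.3, -0.5]
grip_width: 0.0852
finger_force: 0.0
clock: 41.38
position: [0.5374, 0.0658, 0.2145]
tool_rot: [-3.14, -0.0, 2.296]
force: [-0.1, -0.9, 0.2]
grip_width: 0.0852
finger_force: 0.0
c=(0.775,0.037) ztop=0.200 size=26x20mm ang=14 n=1003 col=[183. 178. 172.]
c=(0.693,0.340) ztop=0.086 size=80x70mm ang=29 n=554 col=[181.  150.   48.5]
c=(0.659,0.134) ztop=0.083 size=18x48mm ang=6 n=747 col=[172.5 139.5  87.5]
c=(0.544,-0.024) ztop=0.093 size=21x174mm ang=4 n=836 col=[148. 114.  60.]
c=(0.579,0.269) ztop=0.086 size=57x56mm ang=11 n=747 col=[205. 199. 187.]
c=(0.579,-0.220) ztop=0.091 size=61x54mm ang=45 n=752 col=[188. 185. 178.]
c=(0.569,-0.314) ztop=0.054 size=65x60mm ang=27 n=809 col=[183. 177. 170.]
c=(0.481,0.418) ztop=0.045 size=42x204mm ang=0 n=1401 col=[134.  82.  40.]
c=(0.487,-0.218) ztop=0.053 size=65x61mm ang=7 n=831 col=[ 62.  83. 124.]
c=(0.485,-0.137) ztop=0.091 size=56x60mm ang=90 n=765 col=[189. 186. 179.]
c=(0.481,-0.312) ztop=0.054 size=65x60mm ang=27 n=811 col=[140.  53.  48.]
c=(0.499,0.028) ztop=0.239 size=9x22mm ang=14 n=60 col=[41. 42. 41.]
c=(0.279,-0.357) ztop=0.060 size=37x43mm ang=35 n=637 col=[117. 106. 103.]
c=(0.278,0.076) ztop=0.039 size=55x59mm ang=5 n=441 col=[182. 178. 169.]
t 41.475 p [0.5375 0.0652 0.2149] w 0.0858 F 0.0 f [ 0.1 -0.4 -0.1]
0.579 0.269 0.22 41.5 -> [ 0.626  0.831 -0.026] [-0.001 -0.    -0.   ]
```

```bash
python3 -m inch '[[0.2,0.25,0,0,0,0,1],[0.4,0.5,0,0,0,0,1],[0.55,0.7,0,0,0,0,1],[0.626,0.831,0.05,0,0,0,1],[0.626,0.831,0.25,0,0,0,1],[0.626,0.831,0.5,0,0,0,1],[0.626,0.831,0.7,0,0,0,1],[0.626,0.831,0.764,0,0,0,1],[0.626,0.831,0.764,0,0,0,1],[0.626,0.831,0.764,0,0,0,0.3],[0.626,0.831,0.764,0,0,0,0.3],[0.626,0.831,0.764,0,0,0,0.3],[0.626,0.831,0.764,0,0,0,0.3],[0.626,0.831,0.72,0,0,0,0.3],[0.626,0.831,0.5,0,0,0,0.3],[0.626,0.831,0.25,0,0,0,0.3],[0.626,0.831,0,0,0,0,0.3],[0.626,0.831,-0.15,0,0,0,0.3],[0.626,0.831,-0.15,0,0,0,0.3]]' 60
python3 to.py .5847 -.1265 .245 41.5
```

```text
clock: 43.85
position: [0.5799, 0.2707, 0.2482]
tool_rot: [3.137, 0.001, 2.296]
force: [-0.5, 0.4, -3.1]
grip_width: 0.0548
finger_force: 64.3
t 43.85 p [0.5799 0.2707 0.2482] w 0.0548 F 64.3 f [-0.5  0.4 -3.1]
0.5847 -0.1265 0.245 41.5 -> [-1.502 -1.3    0.012] [0.003 0.001 0.001]
```

```bash
python3 -m inch '[[-0.2,-0.17,0,0,0,0,0.3],[-0.4,-0.34,0,0,0,0,0.3],[-0.6,-0.51,0,0,0,0,0.3],[-0.8,-0.68,0,0,0,0,0.3],[-0.8,-0.68,0,0,0,0,0.3],[-0.8,-0.68,0,0,0,0,0.3]]'
python3 -m inch '[[-0.2,-0.17,0,0,0,0,0.3],[-0.4,-0.34,0,0,0,0,0.3],[-0.6,-0.51,0,0,0,0,0.3],[-0.708,-0.62,0,0,0,0,0.3],[-0.708,-0.62,0.15,0,0,0,0.3],[-0.708,-0.62,0.4,0,0,0,0.3],[-0.708,-0.62,0.65,0,0,0,0.3],[-0.708,-0.62,0.65,0,0,0,0.3],[-0.708,-0.62,0.65,0,0,0,0.3]]'
python3 to.py .5847 -.1265 .069 41.5
```

```text
clock: 44.6
position: [0.5832, 0.0607, 0.2445]
tool_rot: [-3.141, -0.001, 2.296]
force: [0.4, 0.3, -3.5]
grip_width: 0.0544
finger_force: 64.7
clock: 45.72
position: [0.5857, -0.1272, 0.1166]
tool_rot: [3.141, 0.001, 2.297]
force: [1.1, -0.5, -2.6]
grip_width: 0.0549
finger_force: 64.8
t 45.725 p [ 0.5857 -0.1272  0.1166] w 0.0549 F 64.8 f [ 1.1 -0.5 -2.6]
0.5847 -0.1265 0.069 41.5 -> [ 0.006 -0.002  0.238] [0.001 0.001 0.001]
```

```bash
python3 -m inch '[[0,0,0.1,0,0,0,0.3],[0,0,0.2,0,0,0,0.3],[0,0,0.238,0,0,0,0.3],[0,0,0.238,0,0,0,0.3],[0,0,0.238,0,0,0,0.8],[0,0,0.238,0,0,0,0.8],[0,0,0.22,0,0,0,0.8],[0,0,0,0,0,0,0.9],[0,0,-0.25,0,0,0,1],[0,0,-0.5,0,0,0,1],[0,0,-0.5,0,0,0,1]]'
python3 -m inch '[[0.2,0.3,0,0,0,-0.1,1],[0.4,0.5,-0.05,0,0,-0.2,1],[0.55,0.7,-0.1,0,0,-0.3,1],[0.65,0.9,-0.15,0,0,-0.4,1],[0.65,0.9,-0.15,0,0,-0.489,1],[0.65,0.9,-0.15,0,0,-0.489,1],[0.65,0.9,-0.15,0,0,-0.489,0.5]]'
python3 top.py 7 | grep -v 'ztop=0.[12]4'; python3 fit.py | grep -E 'tag|fin|bar|crate'; python3 to.py .659 .1345 .2 85.3
```

```text
clock: 47.1
position: [0.5864, -0.1282, 0.2193]
tool_rot: [3.138, 0.005, 2.296]
force: [-0.3, -0.5, -0.7]
grip_width: 0.0853
finger_force: 0.0
clock: 47.98
position: [0.6329, 0.088, 0.2447]
tool_rot: [-3.141, -0.001, 3.06]
force: [0.4, 0.5, 0.4]
grip_width: 0.0699
finger_force: 0.0
c=(0.775,0.037) ztop=0.201 size=25x23mm ang=45 n=1000 col=[182. 179. 169.]
c=(0.694,0.339) ztop=0.085 size=77x69mm ang=23 n=542 col=[186.5 151.5  46. ]
c=(0.659,0.136) ztop=0.083 size=18x47mm ang=12 n=739 col=[172.5 139.5  89. ]
c=(0.544,-0.023) ztop=0.093 size=22x175mm ang=5 n=613 col=[142. 112.  70.]
c=(0.585,-0.129) ztop=0.091 size=61x54mm ang=27 n=750 col=[187. 184. 177.]
c=(0.578,-0.220) ztop=0.091 size=62x54mm ang=45 n=738 col=[187. 184. 177.]
c=(0.569,-0.313) ztop=0.054 size=60x64mm ang=90 n=824 col=[183. 177. 171.]
c=(0.479,0.416) ztop=0.045 size=50x204mm ang=0 n=1525 col=[133.  83.  40.]
c=(0.488,-0.218) ztop=0.053 size=65x60mm ang=18 n=819 col=[ 61.  82. 124.]
c=(0.485,-0.139) ztop=0.091 size=57x56mm ang=11 n=695 col=[187. 184. 177.]
c=(0.481,-0.312) ztop=0.054 size=64x61mm ang=18 n=813 col=[139.  53.  48.]
c=(0.279,0.080) ztop=0.038 size=53x56mm ang=21 n=398 col=[181. 176. 168.]
c=(0.286,-0.352) ztop=0.060 size=49x45mm ang=45 n=660 col=[116. 104. 101.]
crate 2749 c [ 0.5313 -0.2167] size [0.2936 0.1992] long dir deg 86.3 z med 0.0259
bar 493 c [ 0.544  -0.0256] size [0.0225 0.1766] long dir deg 177.2 z med 0.0885
tag 985 c [0.6591 0.1346] size [0.0576 0.0671] long dir deg 173.6 z med 0.0530
fin 217 c [0.6586 0.134 ] size [0.019  0.0501] long dir deg 174.1 z med 0.0785
t 48.175 p [0.6331 0.0884 0.2451] w 0.0428 F 0.0 f [-0.   0.2  0.5]
0.659 0.1345 0.2 85.3 -> [-0.111  0.24   0.225] [-0.    -0.     0.002]
```

```bash
python3 -c "
from h import *
grab('side','s8')"
```

```text
(no output)
```

View pics/s8.png

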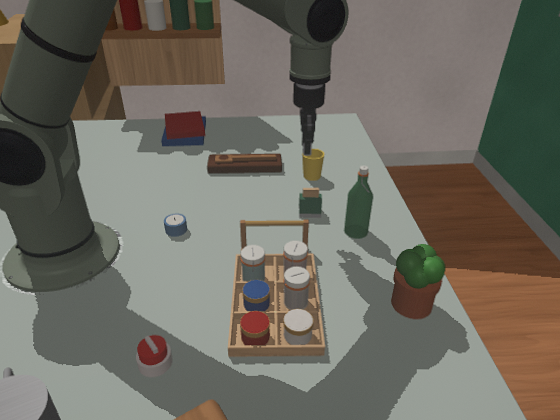

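All six items stand in their own cells, and the jar near (253,262) was nudged but is still upright and within its cell. The tag at (311,202) hasn't moved, so I'll grasp its fin.

```bash
python3 -m inch '[[-0.111,0.24,0.15,0,0,0.002,0.4],[-0.111,0.24,0.35,0,0,0.008,0.4],[-0.111,0.24,0.55,0,0,0.008,0.4],[-0.111,0.24,0.75,0,0,0.008,0.4],[-0.111,0.24,0.83,0,0,0.008,0.4],[-0.111,0.24,0.83,0,0,0.008,0.4],[-0.111,0.24,0.83,0,0,0.008,0],[-0.111,0.24,0.83,0,0,0.008,0],[-0.111,0.24,0.83,0,0,0.008,0],[-0.111,0.24,0.83,0,0,0.008,0],[-0.111,0.24,0.83,0,0,0.008,0]]' 50
python3 to.py .659 .1345 .079 85.3
```

```text
clock: 49.6
position: [0.6598, 0.1352, 0.0808]
tool_rot: [3.141, 0.002, 3.052]
force: [-0.9, 0.5, 8.3]
grip_width: 0.009
finger_force: 51.7
t 49.6 p [0.6598 0.1352 0.0808] w 0.0090 F 51.7 f [-0.9  0.5  8.3]
0.659 0.1345 0.079 85.3 -> [ 0.004 -0.004  0.009] [ 0.     0.002 -0.005]
```

```bash
python3 -m inch '[[0,0,-0.1,0,0,0,0],[0,0,-0.3,0,0,0,0],[0,0,-0.6,0,0,0,0],[0,0,-0.8,0,0,0,0],[0,0,-0.8,0,0,0,0]]'
python3 to.py .544 -.0235 .19 86.5; python3 fit.py | grep -E 'bar'; python3 -c "
from h import *
grab('side','s9')"
```

```text
clock: 50.22
position: [0.6602, 0.1354, 0.2442]
tool_rot: [3.139, 0.006, 3.052]
force: [-0.5, 0.3, -1.7]
grip_width: 0.0088
finger_force: 50.5
t 50.225 p [0.6602 0.1354 0.2442] w 0.0088 F 50.5 f [-0.5  0.3 -1.7]
0.544 -0.0235 0.19 86.5 -> [ 0.509 -0.844  0.266] [ 0.001  0.004 -0.018]
bar 501 c [ 0.5438 -0.0252] size [0.0213 0.1762] long dir deg 177.4 z med 0.0885
  return _methods._mean(a, axis=axis, dtype=dtype,
  ret = ret.dtype.type(ret / rcount)
```

View pics/s9.png

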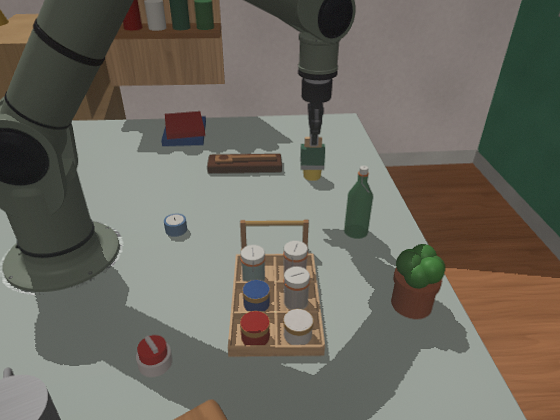

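The tag is held upright at (313,153), so I'll carry it over the bar.

```bash
python3 -m inch '[[0.15,-0.2,0,0,0,-0.01,0],[0.3,-0.45,0.05,0,0,-0.018,0],[0.4,-0.65,0.1,0,0,-0.018,0],[0.5,-0.8,0.14,0,0,-0.018,0],[0.509,-0.844,0.14,0,0,-0.018,0],[0.509,-0.844,0.14,0,0,-0.018,0],[0.509,-0.844,0.14,0,0,-0.018,0],[0.509,-0.844,0.14,0,0,-0.018,0]]'
python3 to.py .544 -.0238 .122 86.5; python3 - <<'E'
from fit import *
# tag green points & bar points from both cams together, per camera across-bar coordinate
for lo,hi,n in((.10,.19,'tag'),(.075,.1,'bar')):
    m=(abs(P[:,0]-.545)<.13)&(abs(P[:,1]+.024)<.05)&(P[:,2]>lo)&(P[:,2]<hi)
    k=np.arange(len(P))<len(P)//2
    for c,s in(('scene',k),('side',~k)):
        q=P[m&s]; t=q[:,1]+.0611*(q[:,0]-.544)
        print(n,c,len(q),'x',q[:,0].min().round(4),q[:,0].max().round(4),'y@mid pct',np.percentile(t,[2,50,98]).round(4),'z',np.percentile(q[:,2],[2,98]).round(4))
E
```

```text
clock: 51.38
position: [0.5428, -0.0231, 0.211]
tool_rot: [3.141, -0.0, 3.081]
force: [0.7, 1.0, -0.3]
grip_width: 0.009
finger_force: 50.4
t 51.375 p [ 0.5428 -0.0231  0.211 ] w 0.0090 F 50.4 f [ 0.7  1.  -0.3]
0.544 -0.0238 0.122 86.5 -> [-0.006 -0.003  0.445] [ 0.    -0.     0.001]
tag scene 365 x 0.5097 0.5783 y@mid pct [-0.0423 -0.0037  0.0045] z [0.1307 0.1891]
tag side 709 x 0.5059 0.5718 y@mid pct [-0.0518 -0.0437 -0.0173] z [0.1316 0.1884]
bar scene 187 x 0.4551 0.6315 y@mid pct [-0.0281 -0.0188 -0.0136] z [0.0774 0.0953]
bar side 381 x 0.4557 0.6282 y@mid pct [-0.0338 -0.0286 -0.0207] z [0.0775 0.0931]
```

Bar and tag are both centred at y = -0.0237, with the feet at 0.130, above the bar. I'll lower it.

```bash
python3 -m inch '[[-0.003,-0.003,0.15,0,0,0,0],[-0.003,-0.003,0.3,0,0,0,0],[-0.003,-0.003,0.4,0,0,0,0],[-0.003,-0.003,0.44,0,0,0,0],[-0.003,-0.003,0.45,0,0,0,0],[-0.003,-0.003,0.45,0,0,0,0]]'
python3 -c "
from h import *
grab('side','s10')"
```

```text
clock: 52.22
position: [0.5434, -0.0246, 0.1217]
tool_rot: [3.142, 0.001, 3.08]
force: [0.7, 0.5, -0.9]
grip_width: 0.0088
finger_force: 50.4
```

View pics/s10.png

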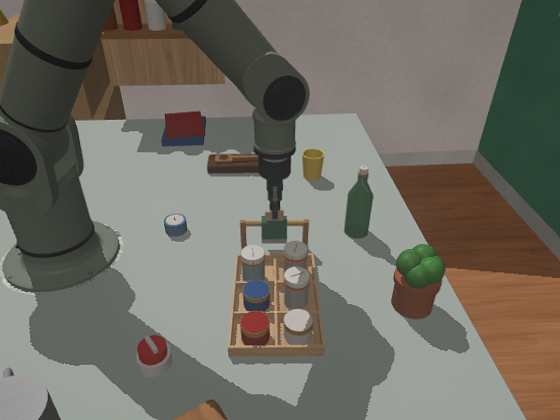

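The tag straddles the bar at (275,228) with no contact force, so I'll release it and retreat upwards.

```bash
python3 -m inch '[[0,0,0.005,0,0,0,0.35],[0,0,0.005,0,0,0,0.35],[0,0,0.005,0,0,0,0.35],[0,0,-0.1,0,0,0,0.35],[0,0,-0.3,0,0,0,0.35],[0,0,-0.6,0,0,0,0.5],[0,0,-0.8,0,0,0,0.5],[0,0,-0.8,0,0,0,0.5],[0,0,-0.8,0,0,0,0.5],[0,0,-0.8,0,0,0,0.5]]'
python3 top.py 9 | grep -v 'ztop=0.[2]'
python3 - <<'E'
from fit import *
grab('side','s11')
k=np.arange(len(P))<len(P)//2
m=(abs(P[:,0]-.545)<.055)&(abs(P[:,1]+.024)<.05)&(P[:,2]>.03)&(P[:,2]<.14)
for s in(k,~k):
    q=P[m&s]; print(q.min(0).round(4),q.max(0).round(4))
q=P[m&(P[:,2]>.11)]; print('fin',np.median(q,0).round(4),np.percentile(q[:,2],98).round(4))
E
```

```text
clock: 53.52
position: [0.5426, -0.0247, 0.28]
tool_rot: [3.142, -0.002, 3.08]
force: [-0.3, 0.1, -0.5]
grip_width: 0.0429
finger_force: 0.0
c=(0.834,-0.240) ztop=0.149 size=84x76mm ang=2 n=2174 col=[ 65. 112.  57.]
c=(0.693,0.340) ztop=0.086 size=77x71mm ang=9 n=560 col=[178. 145.  49.]
c=(0.543,-0.026) ztop=0.119 size=18x47mm ang=5 n=1510 col=[170. 138.  89.]
c=(0.585,-0.128) ztop=0.091 size=61x54mm ang=31 n=751 col=[185. 182. 175.]
c=(0.579,-0.221) ztop=0.091 size=62x55mm ang=45 n=750 col=[185. 182. 175.]
c=(0.570,-0.314) ztop=0.054 size=64x61mm ang=27 n=801 col=[181.  175.5 169. ]
c=(0.480,0.418) ztop=0.045 size=46x206mm ang=0 n=1507 col=[131.  81.  40.]
c=(0.488,-0.219) ztop=0.053 size=62x64mm ang=90 n=823 col=[ 60.  81. 122.]
c=(0.485,-0.137) ztop=0.091 size=60x56mm ang=0 n=755 col=[186. 183. 176.]
c=(0.482,-0.312) ztop=0.054 size=62x62mm ang=90 n=811 col=[138.  53.  48.]
c=(0.284,0.077) ztop=0.039 size=53x45mm ang=47 n=294 col=[178. 174. 166.]
c=(0.279,-0.357) ztop=0.060 size=14x43mm ang=47 n=621 col=[116. 110. 108.]
[ 0.4915 -0.0731  0.0309] [0.6    0.0077 0.1269]
[ 0.4911 -0.0532  0.0371] [ 0.5997 -0.0092  0.1233]
fin [ 0.5414 -0.0271  0.1186] 0.1245
```

View pics/s11.png

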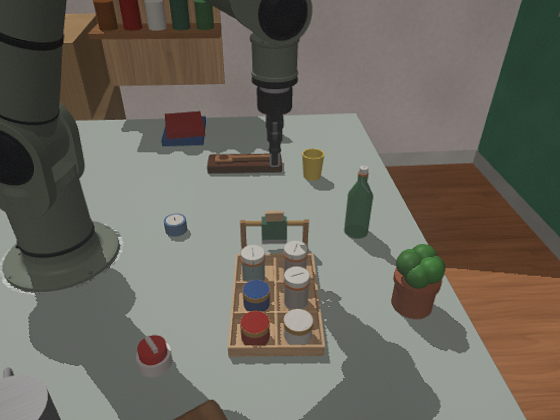

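The tag hangs level on the bar at (275,227), fin top about 0.122 as expected, and everything else is in place. After a short settle I'll hand it in.

```bash
python3 -m inch '[[0,0,0,0,0,0,0.5],[0,0,0,0,0,0,0.5],[0,0,0,0,0,0,0.5],[0,0,0,0,0,0,0.5],[0,0,0,0,0,0,0.5],[0,0,0,0,0,0,0.5],[0,0,0,0,0,0,0.5],[0,0,0,0,0,0,0.5],[0,0,0,0,0,0,0.5],[0,0,0,0,0,0,0.5]]'
python3 top.py 10 | grep -E '0.54[0-9],-0.02'; python3 -c "
from workcell import bot
print(bot.job_done())"
```

```text
clock: 55.02
position: [0.543, -0.0247, 0.2811]
tool_rot: [-3.142, 0.0, 3.08]
force: [0.1, 0.5, 0.1]
grip_width: 0.0425
finger_force: 0.0
c=(0.542,-0.027) ztop=0.120 size=18x46mm ang=3 n=1486 col=[167.5 136.   87.5]
the job is handed in; nothing more can be done
None
```

I handed the job in at about 55 s with the spoon on its rest, all three tins and three jars upright in their own cells and the tag hung on the bar, all released; the hand-in gave no verdict.

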